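Wipe the warming plate clean

ROBOT

A 7-joint arm with a two-finger parallel gripper is mounted at the origin on the work surface. World frame = base frame: x ahead of the robot, y to its left, z up, the work surface at z = 0. Lengths are in m, angles in rad, forces in N, time in s.
With the tool pointing down it reaches from about 0.4 to 0.85 m from the base axis. Payload 10.4 kg.
Tool frame: the origin (TCP) lies midway between the tips of the shut fingers; the grasp point (between the pads) lies r.grip_point_offset behind it (r.grip_point_offset is the distance from the TCP to the grasp point, in m); z points along the fingers, y is the line along which they close (so a half turn about z gives the same grasp; the last joint's range is limited). The gripper opens to 87 mm and grips with 3 to 60 N. Pads are 19 mm wide; open, the fingers measure 117 mm over their backs; the gripper's body (75 mm by 190 mm) begins 51 mm behind the grasp point.
Start: joints at [1.313, 0.332, -0.065, 1.46, 0.022, 1.35, -0.088], TCP at [0.145, -0.608, 0.223] pointing down, gripper open.
Joint ranges: [-2.6, 2.6], [-0.5, 2.12], [-1.47, 1.34], [0.16, 2.42], [-1.27, 4.41], [0.06, 2.06], [-2.6, 2.6]. Speed limits (rad/s): [2.22, 2.22, 2.79, 2.79, 3.14, 3.14, 3.14].

INTERFACE

Orientations are given as a unit quaternion [x, y, z, w].
In Python, from bench import r gives the robot as it stands.
- The arm moves only by the tool play_rows, never from a script. Its arguments are lists of equal length, an entry for each row: "claw": the closure, from 0 (fully open) to 1 (shut); "delta_pos": the shift along the tool's x, y, z scaled (see below), a list of three; "delta_rot": the turn, a rotation vector about the tool's x, y, z scaled (see below), a list of three. A call has 1 to 8 rows; each row shifts and turns the commanded pose from where the row before left it, along the tool's axes as they then stand; what a row does not reach is not made up. The controller multiplies each number of a shift by 200 mm and each number of a turn by pi rad. A row lasts 1/10 s, in which the tool goes at most 50 mm and 8.59 degrees, less where a joint would pass 70% of its speed; a pose out of reach is approached as far as the arm can. A call with a number of a shift or a turn outside -1 to 1 is refused whole. A call with a gripper value outside its range is refused whole. The fingers move at their own pace and stop on an object; "squeeze" is the grip in N (left out, the last holds). Time passes only in rows, so rows that do not move let the fingers close. It gives the time, the measured TCP pose, the force, the opening and the grip force at its end, in the units of the state.
- r.read_state(): the state, without advancing time (a new reading comes with each control period).
- r.camera(name): name is "scene" or "side" or "wrist"; returns a dict with "pixels" (420x560x3 uint8, red, green, blue), "camera_matrix" (3x3 intrinsics, pixels), "cam_to_world" (4x4, takes a point from camera to world coordinates); the wrist camera has in their place "hand_eye" (4x4, takes a point from camera to tool coordinates, whose origin is the TCP and whose axes are the flange's). Camera axes: x right, y up, looking along -z (the intrinsics and any distortion apply to the point x, -y, -z); pixel columns grow to the right and rows downward; lengths in m; the calibration is good to about 2 mm. A picture is of the moment at which its call begins: read the wrist's pose just before it. There is no depth.
- r.close_job(): hands the job in; it is judged then, once.
The state is a dict: "time": time; "joint_positions": joint angles; "joint_vel": joint speeds; "joint_torque": joint torques, N m; "ee_pos": TCP position; "eef_rot": TCP orientation; "ft_force": force on the tool from outside, world axes, zero at the start; "torque": the same for the moment, N m; "width": finger opening in m; "grip_force": force on a finger pad.
Only numpy, scipy, OpenCV 4.12 (cv2) and the standard library are available. Lean on these libraries where they do the work, as an engineer would, in place of code of your own. Each camera call takes 0.05 s, during which the arm holds its last target. There are 200 camera calls.

TASK

Clean the warming plate: using the scraper, not the gripper, wipe all five broken gingerbread pieces off its top into the crumb tray along its front. The saucepan is in the way, so slide it across, without lifting or tipping it, to stand inside the empty ring mark. Leave the little jar on the plate and everything else where it is, and finish with the scraper let go, standing upright on the bare table.

Things in the scene. Friction and masses are not known exactly. Their poses are not given: they have to be found in the camera images.
- plate: Fixed aluminium warming plate, a block 230 (x) by 340 (y) by 50 mm high; origin at the centre of its underside on the table, so its top is at z = 50 mm. x points to its back (away from the robot), y along its length. The crumb tray adjoins its whole front edge (x = -115 mm).
- tray (a point): Centre of the floor of the fixed open steel crumb tray, 100 mm deep (plate x from -115 to -215 mm) and 340 mm long; floor 6 mm and walls 30 mm above the table, walls 4 mm thick, no wall of its own against the plate. Axes as the plate's.
- ring_pot: Thin dark ring painted on the plate's top, 120 mm across, where the saucepan stands at the start; one of two like rings 170 mm apart along the plate's length, either end. Origin at the ring's centre on the plate's top; axes as the plate's.
- ring_empty: The other, identical painted ring, empty at the start but for gingerbread pieces: where the saucepan must go. Origin at its centre on the plate's top; axes as the plate's.
- pot: Loose steel saucepan, 90 mm across and 55 mm high, about 0.45 kg, wall 3 mm; origin at the centre of its underside. Its straight black handle, 13 mm thick, sticks out along the pot's -x from the wall to 137 mm from the centre, its axis 44 mm (at the wall) to 52 mm (at the end) above the pot's underside. The handle points roughly to the robot at the start.
- scraper: Loose scraper block standing upright on the table, 0.25 kg, 90 mm high; origin at the centre of its underside. White plastic foot 28 mm thick (x), 110 mm long (y), 22 mm high, whose long faces do the wiping; above it a 12 mm web, then a wooden grip 24 mm thick (x), 100 mm long (y), from 58 to 90 mm high. The same from both sides.
- jar: Bystander among the task's things: small closed amber glass jar with steel cap, 36 mm across, 50 mm high, standing on the plate near the middle of its back edge; origin at the centre of its underside.
- mug: Bystander: white and blue ceramic pot of brushes, 80 mm across, 95 mm high, brushes up to 185 mm; stands beyond the other end of the plate from the scraper. Origin at the centre of its underside.
- bowl: Bystander: lilac bowl, 124 mm across, 50 mm high; origin at the centre of its underside.
- cutter: Bystander: round steel cookie cutter, a ring 44 mm across and 32 mm high; origin at the centre of its underside.
- cookie: Bystander: flower-shaped iced cookie, 86 mm across, 13 mm high, flat on the table; origin at the centre of its underside.
- knife: Bystander: spatula 160 mm long, lying on the table along its own x.
- chip1: One of five loose broken gingerbread pieces, brown with a dab of white icing, an irregular flat piece about 30 by 24 mm (inside a circle of 36 mm) and 12 mm thick, lying on the plate at the start; origin at the centre of its underside.
- chip2: One of five loose broken gingerbread pieces, brown with a dab of white icing, an irregular flat piece about 30 by 24 mm (inside a circle of 36 mm) and 12 mm thick, lying on the plate at the start; origin at the centre of its underside.
- chip3: One of five loose broken gingerbread pieces, brown with a dab of white icing, an irregular flat piece about 30 by 24 mm (inside a circle of 36 mm) and 12 mm thick, lying on the plate at the start; origin at the centre of its underside.
- chip4: One of five loose broken gingerbread pieces, brown with a dab of white icing, an irregular flat piece about 30 by 24 mm (inside a circle of 36 mm) and 12 mm thick, lying on the plate at the start; origin at the centre of its underside.
- chip5: One of five loose broken gingerbread pieces, brown with a dab of white icing, an irregular flat piece about 30 by 24 mm (inside a circle of 36 mm) and 12 mm thick, lying on the plate at the start; origin at the centre of its underside.
Things that resemble listed ones, but are neither listed nor needed, are in the scene too. Leave any blue or yellow look-alike of the chip2 alone.

How it is judged:
By the outcome, as a careful person would: the job done as asked, in the order asked, and still so for the second after the job is handed in, with the robot touching nothing.
It also fails if it takes over 72 s, if anything falls off the work surface, if the arm or the gripper's body presses on something with over 40 N, if the wrist force passes 120 N, or if a joint passes its speed limit or range.

## Working session

There is one attempt and no reset: what is moved stays moved. The work goes in short steps, Python scripts to look and compute and a tool call to move; the robot and the scene stay as the last step left them, time stands still between calls to the robot, and variables do not carry over. Pictures are saved under pics/ and viewed, at most 10 in all, crops included, and the job is handed in when it is done.

Besides the shell and the picture viewer there is one more tool, called after "Call:" as name(argument=value, ...), one argument or row to a line, values as JSON. play_rows: Moves the arm, as the interface text tells. Shifts and turns lie within -1 to 1; 1 stands for 200 mm of shift or pi rad of turn. Its arguments: {"type":"object","properties":{"claw":{"type":"array"},"delta_pos":{"type":"array"},"delta_rot":{"type":"array"},"squeeze":{"type":"number"}},"required":["claw","delta_pos","delta_rot"]}

```bash
mkdir -p pics; ls; cat > h.py <<'E'
import numpy as np, cv2
from bench import r
def snap(n,f):
    s=r.read_state(); c=r.camera(n); cv2.imwrite('pics/'+f,c['pixels'][:,:,::-1]); np.savez('pics/'+f[:-4]+'.npz',K=c['camera_matrix'],T=c.get('cam_to_world',c.get('hand_eye')),p=np.array(s['ee_pos']),q=np.array(s['eef_rot'])); return c
def ray(f,u,v,z):
    from scipy.spatial.transform import Rotation as R
    d=np.load('pics/'+f+'.npz'); T=d['T']
    if 'wrist' in f:
        M=np.eye(4);M[:3,:3]=R.from_quat(d['q']).as_matrix();M[:3,3]=d['p'];T=M@T
    a=np.linalg.inv(d['K'])@[u,v,1]; a=T[:3,:3]@[a[0],-a[1],-a[2]]; o=T[:3,3]
    return (o+a*(z-o[2])/a[2])
E
python3 - <<'E'
from h import *
for n in ['scene','side','wrist']:
    c=snap(n,n+'0.png'); print({k:np.round(v,3).tolist() for k,v in c.items() if k!='pixels'})
print(r.read_state(), r.grip_point_offset)
E
```

```text
pics
{'camera_matrix': [[384.726, 0.0, 286.669], [0.0, 384.726, 208.595], [0.0, 0.0, 1.0]], 'cam_to_world': [[-0.808, -0.502, 0.308, 0.841], [0.589, -0.681, 0.436, 0.361], [-0.009, 0.533, 0.846, 0.784], [0.0, 0.0, 0.0, 1.0]]}
{'camera_matrix': [[388.189, 0.0, 283.552], [0.0, 388.189, 203.955], [0.0, 0.0, 1.0]], 'cam_to_world': [[-0.958, 0.137, -0.254, 0.371], [-0.288, -0.472, 0.833, 0.723], [-0.006, 0.871, 0.491, 0.488], [0.0, 0.0, 0.0, 1.0]]}
{'camera_matrix': [[298.756, 0.0, 277.963], [0.0, 298.756, 207.311], [0.0, 0.0, 1.0]], 'hand_eye': [[-0.001, 0.967, 0.253, 0.07], [1.0, 0.001, 0.0, 0.001], [-0.0, 0.253, -0.967, -0.163], [0.0, 0.0, 0.0, 1.0]]}
{'time': 0.15, 'joint_positions': array([ 1.31341529,  0.33270521, -0.06475452,  1.46075354,  0.02160054,
        1.34988842, -0.08847145]), 'joint_vel': array([ 0.00027858, -0.00078222,  0.00091453, -0.00307307,  0.0010652 ,
       -0.00143217,  0.00080208]), 'joint_torque': array([-4.41382781e-04, -6.23634911e+01,  2.39240366e-02, -3.90141392e+01,
       -6.13224227e-02,  3.71431955e-02,  5.82575422e-05]), 'ee_pos': array([ 0.14535705, -0.60756055,  0.2219478 ]), 'eef_rot': array([ 9.93111808e-01,  1.17169352e-01, -7.61581269e-05, -5.23989886e-04]), 'ft_force': array([ 0.2765581 , -0.43649936, -0.41784983]), 'torque': array([0.03369042, 0.01926852, 0.04729019]), 'grip_force': 0.0, 'width': 0.08698068347541182} 0.0187
```

View pics/scene0.png

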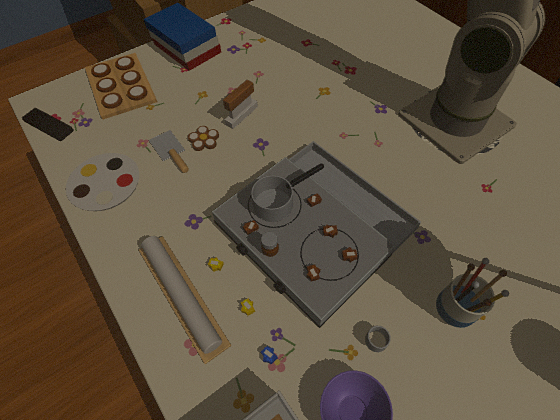

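View pics/side0.png

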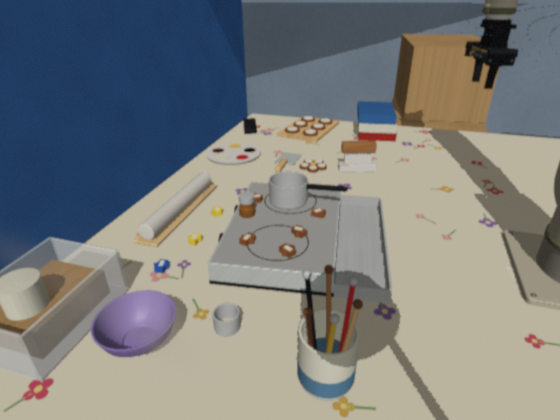

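```bash
python3 - <<'E'
import cv2
a=cv2.imread('pics/scene0.png')[75:330,180:425]; b=cv2.imread('pics/side0.png')[130:300,195:395]
a=cv2.resize(a,None,fx=2.35,fy=2.35,interpolation=2); cv2.imwrite('pics/ca.png',cv2.convertScaleAbs(a,alpha=1.4))
b=cv2.resize(b,None,fx=3.5,fy=3.5,interpolation=2); cv2.imwrite('pics/cb.png',cv2.convertScaleAbs(b,alpha=1.4))
E
```

```text
(no output)
```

View pics/ca.png

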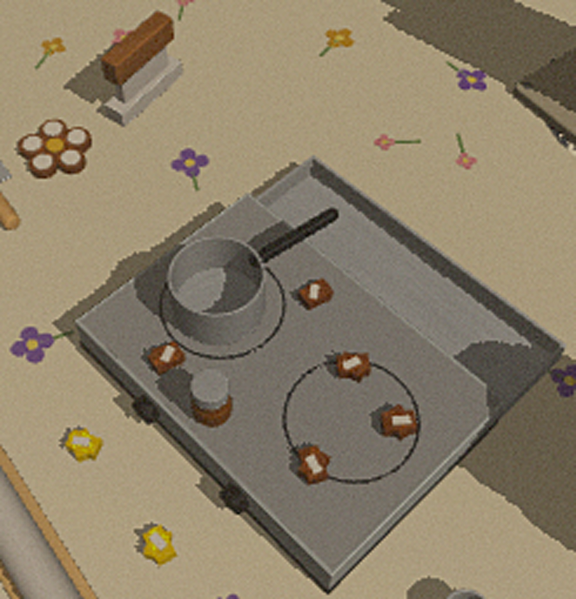

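View pics/cb.png

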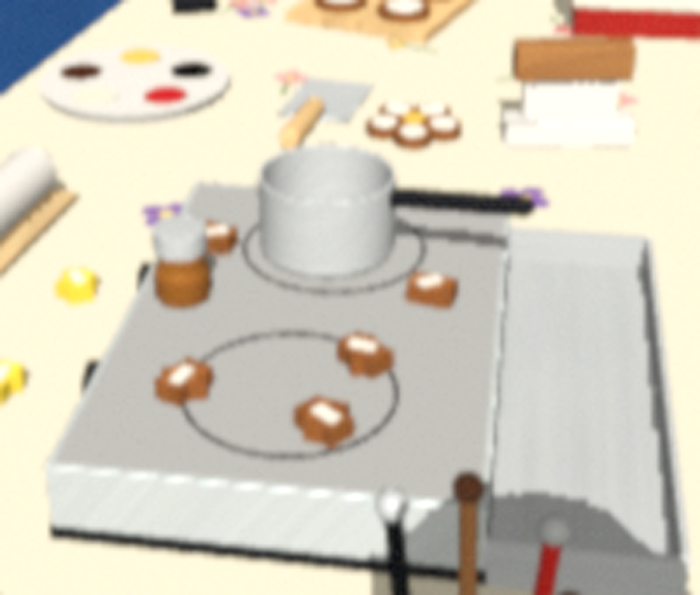

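```bash
python3 - <<'E'
from h import *
P=lambda u,v,z:ray('scene0',180+(u-.5)/2.35,75+(v-.5)/2.35,z)
Q=lambda u,v,z:ray('side0',195+(u-.5)/3.5,130+(v-.5)/3.5,z)
S={'BL':(78,325,.05),'BR':(330,578,.05),'FL':(250,195,.05),'FR':(490,392,.05),'ringE':(351,421,.05),'A':(316,293,.062),'B':(352,365,.062),'C':(400,422,.062),'D':(314,464,.062),'E':(166,357,.062),'jar':(210,386,.1),'pot':(217,277,.105),'hend':(334,212,.105),'ringPleft':(161,305,.05),'ringPright':(285,305,.05),'ringPbot':(222,357,.05),
'foot1':(103,112,.0),'foot2':(125,124,.0),'foot3':(183,70,.0),'gr1':(161,13,.09),'gr2':(104,60,.09),'gr3':(116,68,.09),'gr4':(172,22,.09)}
for k,a in S.items(): print(k,P(*a).round(4))
print()
T={'BL':(197,183,.05),'BR':(55,463,.05),'FL':(510,212,.05),'FR':(490,500,.05),'ringE':(291,394,.05),'A':(431,284,.062),'B':(366,349,.062),'C':(325,415,.062),'D':(184,376,.062),'E':(219,231,.062),'pot':(326,178,.105),'hend':(532,205,.105),'jar':(181,230,.1),'gr1':(515,40,.09),'gr2':(633,38,.09),'f1':(505,142,0),'f2':(632,145,0)}
for k,a in T.items(): print(k,Q(*a).round(4))
E
```

```text
BL [ 0.7138 -0.1063  0.05  ]
BR [0.671  0.2243 0.05  ]
FL [ 0.4876 -0.138   0.05  ]
FR [0.4482 0.1784 0.05  ]
ringE [0.5682 0.1261 0.05  ]
A [0.5138 0.0057 0.062 ]
B [0.5362 0.087  0.062 ]
C [0.5387 0.1561 0.062 ]
D [0.6239 0.1425 0.062 ]
E [ 0.6682 -0.0206  0.062 ]
jar [0.6626 0.0455 0.1   ]
pot [ 0.595  -0.0405  0.105 ]
hend [ 0.4619 -0.0359  0.105 ]
ringPleft [ 0.6375 -0.0783  0.05  ]
ringPright [ 0.541 -0.007  0.05 ]
ringPbot [0.6232 0.0041 0.05  ]
foot1 [ 0.5295 -0.3802  0.    ]
foot2 [ 0.5187 -0.3478  0.    ]
foot3 [ 0.4127 -0.3826  0.    ]
gr1 [ 0.4301 -0.3903  0.09  ]
gr2 [ 0.5232 -0.3627  0.09  ]
gr3 [ 0.5192 -0.3439  0.09  ]
gr4 [ 0.4285 -0.3698  0.09  ]

BL [ 0.709  -0.1063  0.05  ]
BR [0.6622 0.2226 0.05  ]
FL [ 0.4823 -0.124   0.05  ]
FR [0.4403 0.1886 0.05  ]
ringE [0.5631 0.129  0.05  ]
A [0.5101 0.0087 0.062 ]
B [0.53   0.0908 0.062 ]
C [0.5347 0.1587 0.062 ]
D [0.62   0.1454 0.062 ]
E [ 0.6599 -0.0201  0.062 ]
pot [ 0.5894 -0.032   0.105 ]
hend [ 0.4568 -0.0307  0.105 ]
jar [0.6567 0.0514 0.1   ]
gr1 [ 0.5196 -0.3571  0.09  ]
gr2 [ 0.4257 -0.3887  0.09  ]
f1 [ 0.5208 -0.3495 -0.    ]
f2 [ 0.4153 -0.3734  0.    ]
```

The pictures show: in scene0 the plate with the pot at (272,197), chips at (314,200), (330,230), (350,255), (313,271) and (250,227), the jar at (269,243) and the scraper at (239,102). The two views agree to about 5 mm. The plan is to grip the scraper, wipe B, C and D, wipe A, push the pot with the scraper foot, then wipe E.

Call:
play_rows(
  claw=[0, 0, 0, 0, 0, 0, 0, 0],
  delta_pos=[
    [0.225, -0.095, 0],
    [0.225, -0.095, 0],
    [0.225, -0.095, 0],
    [0.225, -0.095, 0],
    [0.225, -0.095, 0],
    [0.225, -0.095, 0],
    [0.225, -0.095, 0],
    [0.225, -0.095, 0],
  ],
  delta_rot=[
    [0, 0, 0],
    [0, 0, 0],
    [0, 0, 0],
    [0, 0, 0],
    [0, 0, 0],
    [0, 0, 0],
    [0, 0, 0],
    [0, 0, 0],
  ],
  squeeze=25,
)

```text
time: 0.95
ee_pos: [0.4614, -0.3749, 0.2225]
eef_rot: [0.993, 0.117, -0.0, 0.0]
ft_force: [0.4, -0.9, 0.1]
width: 0.0871
grip_force: 0.0
```

```bash
cat >> h.py <<'E'
from scipy.spatial.transform import Rotation as R
def go(x,y,z,yaw):
    s=r.read_state(); M=R.from_quat(s['eef_rot']).as_matrix(); cy=np.degrees(np.arctan2(M[1,0],M[0,0]))
    d=M.T@(np.array([x,y,z])-s['ee_pos']); w=-(yaw-cy)
    print('t',round(s['time'],2),'at',np.round(s['ee_pos'],4),'yaw',round(cy,2),'tilt',np.round(M[2,:2],4),'F',np.round(s['ft_force'],1),'w',round(s['width'],4),s['grip_force'])
    print('total shift units',np.round(d/.2,3),'rot units',round(w/180,4))
E
python3 - <<'E'
from h import *
c=snap('wrist','wrist1.png'); go(.472,-.368,.22,17.5)
im=c['pixels'];h=cv2.cvtColor(im,cv2.COLOR_RGB2HSV)
w=(((h[...,0]>4)&(h[...,0]<20)&(h[...,1]>110)&(h[...,2]<230))*255).astype('uint8')
for q in cv2.findContours(w,0,2)[0]:
    if cv2.contourArea(q)>600:
        b=cv2.minAreaRect(q); print(b,[ray('wrist1',*p,.09).round(4) for p in cv2.boxPoints(b)])
E
```

```text
t 1.0 at [ 0.4687 -0.3671  0.2224] yaw 14.03 tilt [ 0.0043 -0.0027] F [ 3.4  8.1 -0.8] w 0.0869 0.0
total shift units [0.015 0.008 0.012] rot units -0.0193
((406.0, 317.5), (17.0, 306.0), 90.0) [array([ 0.3335, -0.3778,  0.09  ]), array([ 0.4129, -0.7118,  0.09  ]), array([ 0.3927, -0.722 ,  0.09  ]), array([ 0.312 , -0.3825,  0.09  ])]
((447.7484436035156, 273.7340393066406), (54.90479278564453, 30.310012817382812), 84.47245788574219) [array([ 0.4487, -0.5448,  0.09  ]), array([ 0.4592, -0.5746,  0.09  ]), array([ 0.3997, -0.6051,  0.09  ]), array([ 0.3885, -0.5738,  0.09  ])]
((108.33350372314453, 273.8871154785156), (30.11736488342285, 54.61581802368164), 5.5275397300720215) [array([ 0.3033, -0.1999,  0.09  ]), array([ 0.3698, -0.2003,  0.09  ]), array([ 0.3739, -0.2314,  0.09  ]), array([ 0.3074, -0.2326,  0.09  ])]
((276.1903076171875, 180.85398864746094), (93.3926773071289, 23.946840286254883), 86.18592071533203) [array([ 0.5207, -0.3454,  0.09  ]), array([ 0.5275, -0.3674,  0.09  ]), array([ 0.4376, -0.396 ,  0.09  ]), array([ 0.4302, -0.3722,  0.09  ])]
((290.3000183105469, 54.90000534057617), (65.1429214477539, 32.25523376464844), 71.56504821777344) [array([ 0.6103, -0.3287,  0.09  ]), array([ 0.6243, -0.353 ,  0.09  ]), array([ 0.5798, -0.3839,  0.09  ]), array([ 0.5647, -0.3586,  0.09  ])]
((516.5, 57.0), (114.0, 85.0), 90.0) [array([ 0.6741, -0.4998,  0.09  ]), array([ 0.6911, -0.5713,  0.09  ]), array([ 0.6047, -0.615 ,  0.09  ]), array([ 0.5861, -0.5368,  0.09  ])]
```

View pics/wrist1.png

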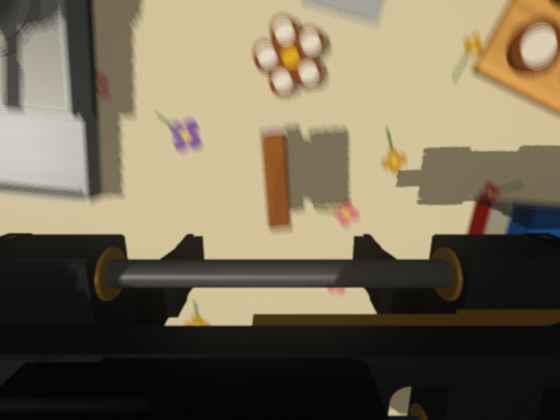

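wrist1 shows the scraper's wooden grip from above at about (276,181), tilted about 4° from the tool axis. The arm was still settling when I took it, so I'll measure again.

```bash
python3 - <<'E'
from h import *
c=snap('wrist','wrist2.png')
im=c['pixels'];h=cv2.cvtColor(im,cv2.COLOR_RGB2HSV)
w=(((h[...,0]>4)&(h[...,0]<20)&(h[...,1]>110)&(h[...,2]<230))*255).astype('uint8')
for q in cv2.findContours(w,0,2)[0]:
    b=cv2.minAreaRect(q)
    if cv2.contourArea(q)>600 and abs(b[0][0]-276)<60 and 100<b[0][1]<240:
        P=np.array([ray('wrist2',*p,.09) for p in cv2.boxPoints(b)]); m=P.mean(0); print(b,P.round(4),m)
        e=P[1]-P[2]; 
        go(m[0],m[1],.085,np.degrees(np.arctan2(e[1],e[0])))
E
```

```text
((284.33465576171875, 193.85409545898438), (95.81305694580078, 23.76612663269043), 86.42366790771484) [[ 0.5194 -0.3469  0.09  ]
 [ 0.5263 -0.3689  0.09  ]
 [ 0.4325 -0.4     0.09  ]
 [ 0.4248 -0.3762  0.09  ]] [ 0.47574139 -0.37300919  0.09      ]
t 1.05 at [ 0.4661 -0.3695  0.2223] yaw 14.06 tilt [ 0.003  -0.0025] F [-0.5  0.6 -0.3] w 0.087 0.0
total shift units [0.041 0.03  0.686] rot units -0.0238
```

Call:
play_rows(
  claw=[0, 0, 0, 0, 0, 0, 0, 0],
  delta_pos=[
    [0.041, 0.03, 0],
    [0, 0, 0.16],
    [0, 0, 0.16],
    [0, 0, 0.16],
    [0, 0, 0.16],
    [0, 0, 0.1],
    [0, 0, 0.06],
    [0, 0, 0],
  ],
  delta_rot=[
    [0, 0, -0.022],
    [0, 0, 0],
    [0, 0, 0],
    [0, 0, 0],
    [0, 0, 0],
    [0, 0, 0],
    [0, 0, 0],
    [0, 0, 0],
  ],
)

```text
time: 1.85
ee_pos: [0.4686, -0.3797, 0.061]
eef_rot: [0.988, 0.151, -0.001, -0.001]
ft_force: [-0.6, 0.5, 0.4]
width: 0.0873
grip_force: 0.0
```

Call:
play_rows(
  claw=[0.3, 0.6, 0.8, 1, 1, 1, 1, 1],
  delta_pos=[
    [0, 0, 0],
    [0, 0, 0],
    [0, 0, 0],
    [0, 0, 0],
    [0, 0, 0],
    [0, 0, 0],
    [0, 0, 0],
    [0, 0, 0],
  ],
  delta_rot=[
    [0, 0, 0],
    [0, 0, 0],
    [0, 0, 0],
    [0, 0, 0],
    [0, 0, 0],
    [0, 0, 0],
    [0, 0, 0],
    [0, 0, 0],
  ],
  squeeze=40,
)

```text
time: 2.65
ee_pos: [0.4696, -0.3801, 0.0626]
eef_rot: [0.988, 0.151, -0.0, -0.0]
ft_force: [0.2, 0.5, 0.0]
width: 0.0311
grip_force: 0.4
```

```bash
python3 - <<'E'
from h import *
go(.4757,-.373,.20,18)
E
```

```text
t 2.65 at [ 0.4696 -0.3801  0.0626] yaw 17.42 tilt [-0.     -0.0001] F [0.2 0.5 0. ] w 0.0311 0.3850958123803139
total shift units [ 0.04  -0.025 -0.687] rot units -0.0032
```

Call:
play_rows(
  claw=[1, 1, 1, 1, 1, 1],
  delta_pos=[
    [0, 0, 0],
    [0, 0, 0],
    [0, 0, 0],
    [0, 0, 0],
    [0, 0, 0],
    [0, 0, 0],
  ],
  delta_rot=[
    [0, 0, 0],
    [0, 0, 0],
    [0, 0, 0],
    [0, 0, 0],
    [0, 0, 0],
    [0, 0, 0],
  ],
)

```text
time: 3.25
ee_pos: [0.4695, -0.38, 0.0625]
eef_rot: [0.988, 0.151, -0.0, -0.0]
ft_force: [-1.0, 3.1, 3.2]
width: 0.0242
grip_force: 39.1
```

```bash
python3 - <<'E'
from h import *
c=snap('wrist','wrist3.png')
im=c['pixels'];h=cv2.cvtColor(im,cv2.COLOR_RGB2HSV)
w=(((h[...,0]>4)&(h[...,0]<20)&(h[...,1]>110)&(h[...,2]<230))*255).astype('uint8')
for q in cv2.findContours(w,0,2)[0]:
    b=cv2.minAreaRect(q)
    if cv2.contourArea(q)>600: print(b,[ray('wrist3',*p,.09).round(4) for p in cv2.boxPoints(b)])
go(.4757,-.373,.20,18)
E
```

```text
((291.5, 306.5), (37.0, 343.0), 90.0) [array([ 0.4391, -0.3074,  0.09  ]), array([ 0.4906, -0.4723,  0.09  ]), array([ 0.4711, -0.482 ,  0.09  ]), array([ 0.4177, -0.3111,  0.09  ])]
((463.69512939453125, 210.256103515625), (32.64031982421875, 38.574920654296875), 38.65980911254883) [array([ 0.5219, -0.4444,  0.09  ]), array([ 0.5384, -0.4488,  0.09  ]), array([ 0.5332, -0.4645,  0.09  ]), array([ 0.5163, -0.4604,  0.09  ])]
((278.5, 207.5), (103.0, 51.0), 90.0) [array([ 0.5223, -0.3531,  0.09  ]), array([ 0.5291, -0.3749,  0.09  ]), array([ 0.4817, -0.3909,  0.09  ]), array([ 0.4743, -0.367 ,  0.09  ])]
((305.5, 44.5), (89.0, 129.0), 90.0) [array([ 0.5796, -0.3315,  0.09  ]), array([ 0.5948, -0.3803,  0.09  ]), array([ 0.5641, -0.3926,  0.09  ]), array([ 0.5478, -0.3404,  0.09  ])]
t 3.3 at [ 0.4696 -0.38    0.0625] yaw 17.42 tilt [-0.     -0.0003] F [-1.3  3.3  2.8] w 0.0239 39.10906098783016
total shift units [ 0.04  -0.024 -0.687] rot units -0.0032
```

```bash
cat >> h.py <<'E'
C0=np.array([.577,.042]);YAW=7.4;OFF=.008
def W(px,py,yaw):
    a=np.radians(YAW); ex=np.array([np.cos(a),np.sin(a)]); ey=np.array([-ex[1],ex[0]])
    t=np.radians(yaw); return C0+px*ex+py*ey-OFF*np.array([np.cos(t),np.sin(t)])
def plan(x,y,z,yaw,n,start=None):
    s=r.read_state(); M=R.from_quat(s['eef_rot']).as_matrix(); cy=np.degrees(np.arctan2(M[1,0],M[0,0]))
    p=np.array(s['ee_pos']) if start is None else np.array(start[:3]); cy=cy if start is None else start[3]
    st=(np.array([x,y,z])-p)/n; dy=(yaw-cy)/n
    for k in range(n):
        t=np.radians(cy+k*dy); print([round(float(v)/.2,3) for v in (st[0]*np.cos(t)+st[1]*np.sin(t), st[0]*np.sin(t)-st[1]*np.cos(t), -st[2])], end=', ')
    print('\nrot/row',round(-dy/180,4),'step mm',np.linalg.norm(st)*1e3,'deg',dy)
E
python3 - <<'E'
from h import *
w=W(.097,.088,97.4); print(w); plan(w[0],w[1],.2225,97.4,12,(.4696,-.380,.2225,17.42))
E
```

```text
[0.66288846 0.13382687]
[0.141, -0.18, -0.0], [0.161, -0.163, -0.0], [0.179, -0.143, -0.0], [0.194, -0.121, -0.0], [0.207, -0.098, -0.0], [0.217, -0.073, -0.0], [0.224, -0.047, -0.0], [0.228, -0.021, -0.0], [0.229, 0.005, -0.0], [0.227, 0.032, -0.0], [0.221, 0.058, -0.0], [0.213, 0.083, -0.0], 
rot/row -0.037 step mm 45.748290414633594 deg 6.665
```

Call:
play_rows(
  claw=[1, 1, 1, 1, 1],
  delta_pos=[
    [0, 0, -0.05],
    [0, 0, -0.2],
    [0, 0, -0.2],
    [0, 0, -0.2],
    [0, 0, -0.15],
  ],
  delta_rot=[
    [0, 0, 0],
    [0, 0, 0],
    [0, 0, 0],
    [0, 0, 0],
    [0, 0, 0],
  ],
)

```text
time: 3.8
ee_pos: [0.4698, -0.3809, 0.2259]
eef_rot: [0.989, 0.151, 0.001, 0.001]
ft_force: [1.1, -0.2, -2.7]
width: 0.0237
grip_force: 39.3
```

Call:
play_rows(
  claw=[1, 1, 1, 1, 1, 1, 1, 1],
  delta_pos=[
    [0.141, -0.18, 0],
    [0.161, -0.163, 0],
    [0.179, -0.143, 0],
    [0.194, -0.121, 0],
    [0.207, -0.098, 0],
    [0.217, -0.073, 0],
    [0.224, -0.047, 0],
    [0.228, -0.021, 0],
  ],
  delta_rot=[
    [0, 0, -0.037],
    [0, 0, -0.037],
    [0, 0, -0.037],
    [0, 0, -0.037],
    [0, 0, -0.037],
    [0, 0, -0.037],
    [0, 0, -0.037],
    [0, 0, -0.037],
  ],
)

```text
time: 4.6
ee_pos: [0.5993, -0.0364, 0.2232]
eef_rot: [0.815, 0.58, 0.0, 0.001]
ft_force: [1.5, -0.5, -2.1]
width: 0.0241
grip_force: 39.7
```

Call:
play_rows(
  claw=[1, 1, 1, 1, 1, 1],
  delta_pos=[
    [0.229, 0.005, 0],
    [0.227, 0.032, 0],
    [0.221, 0.058, 0],
    [0.213, 0.083, 0],
    [0, 0, 0],
    [0, 0, 0],
  ],
  delta_rot=[
    [0, 0, -0.037],
    [0, 0, -0.037],
    [0, 0, -0.037],
    [0, 0, -0.037],
    [0, 0, 0],
    [0, 0, 0],
  ],
)

```text
time: 5.2
ee_pos: [0.6634, 0.1349, 0.2223]
eef_rot: [0.66, 0.751, -0.0, -0.0]
ft_force: [0.1, -1.2, -2.3]
width: 0.0237
grip_force: 39.9
```

```bash
cat >> h.py <<'E'
def chips(f,im):
    h=cv2.cvtColor(im,cv2.COLOR_RGB2HSV)
    w=(((h[...,0]>3)&(h[...,0]<16)&(h[...,1]>120)&(h[...,2]>50))*255).astype('uint8'); w=cv2.morphologyEx(w,3,np.ones((5,5)))
    a=np.radians(YAW)
    for q in cv2.findContours(w,0,2)[0]:
        if 40<cv2.contourArea(q)<4000:
            m=cv2.minEnclosingCircle(q)[0]; p=ray(f,*m,.056); d=p[:2]-C0
            X=(np.cos(a)*d[0]+np.sin(a)*d[1],-np.sin(a)*d[0]+np.cos(a)*d[1])
            if abs(X[0])<.25 and abs(X[1])<.2: print('chip px',np.round(m),'area',cv2.contourArea(q),'plate xy',np.round(X,4))
E
python3 - <<'E'
from h import *
for n in ('scene','side','wrist'):
    c=snap(n,n+'4.png'); print(n); chips(n+'4',c['pixels'])
w=W(.097,.088,97.4); go(w[0],w[1],.1145,97.4)
E
```

```text
scene
chip px [349. 255.] area 133.0 plate xy [-0.0239  0.116 ]
chip px [312. 254.] area 454.0 plate xy [0.0297 0.0623]
chip px [330. 230.] area 97.0 plate xy [-0.0374  0.0486]
side
chip px [287. 249.] area 82.0 plate xy [-0.0255  0.1161]
chip px [247. 238.] area 78.0 plate xy [0.0582 0.0927]
chip px [299. 230.] area 62.5 plate xy [-0.0388  0.0489]
chip px [318. 212.] area 50.0 plate xy [-0.0706 -0.0282]
chip px [247. 209.] area 144.5 plate xy [ 0.0865 -0.018 ]
wrist
chip px [276. 300.] area 1120.0 plate xy [ 0.0963 -0.0601]
chip px [159. 218.] area 484.5 plate xy [-0.0382  0.0475]
chip px [165. 158.] area 562.5 plate xy [-0.0245  0.1158]
t 5.35 at [0.6637 0.1318 0.2227] yaw 97.17 tilt [-0.0014  0.0003] F [ 0.3 -0.5 -3.1] w 0.0236 39.912549023574684
total shift units [ 0.011 -0.003  0.541] rot units -0.0013
```

View pics/wrist4.png

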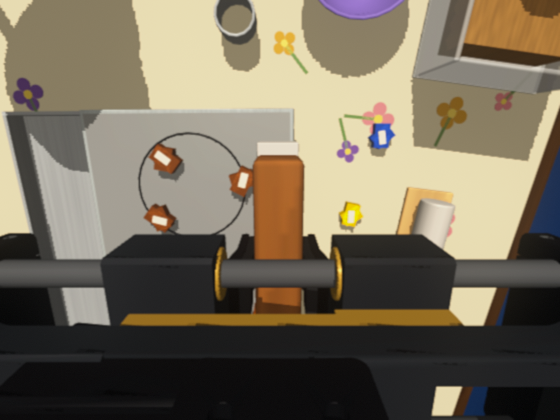

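wrist4 shows three chips on the ring at (165,158), (159,218) and (243,181). The foot hovers just behind the last one, and the positions agree to 3 mm. Next I lower it.

Call:
play_rows(
  claw=[1, 1, 1, 1, 1, 1, 1],
  delta_pos=[
    [0.005, 0, 0.15],
    [0, 0, 0.15],
    [0, 0, 0.15],
    [0, 0, 0.07],
    [0, 0, 0.026],
    [0, 0, 0],
    [0, 0, 0],
  ],
  delta_rot=[
    [0, 0, -0.001],
    [0, 0, 0],
    [0, 0, 0],
    [0, 0, 0],
    [0, 0, 0],
    [0, 0, 0],
    [0, 0, 0],
  ],
)

```text
time: 6.05
ee_pos: [0.6641, 0.1348, 0.1149]
eef_rot: [0.659, 0.752, 0.001, 0.001]
ft_force: [0.2, -0.6, -2.4]
width: 0.0236
grip_force: 39.9
```

```bash
python3 - <<'E'
from h import *
c=snap('side','side5.png'); chips('side5',c['pixels'])
w=W(-.121,.087,97.4); go(w[0],w[1],.1135,97.4)
E
```

```text
chip px [287. 249.] area 82.0 plate xy [-0.0255  0.1161]
chip px [247. 238.] area 71.5 plate xy [0.0582 0.0927]
chip px [299. 230.] area 62.5 plate xy [-0.0388  0.0489]
chip px [318. 213.] area 43.5 plate xy [-0.0707 -0.0261]
chip px [247. 209.] area 147.5 plate xy [ 0.0872 -0.0192]
chip px [222. 206.] area 445.0 plate xy [ 0.1458 -0.0261]
t 6.1 at [0.664  0.1349 0.1148] yaw 97.49 tilt [0.0002 0.0022] F [-1.2 -0.4 -1.8] w 0.0234 39.912715048121754
total shift units [-0.008 -1.096  0.004] rot units 0.0005
```

Call:
play_rows(
  claw=[1, 1, 1, 1, 1, 1, 1, 1],
  delta_pos=[
    [0, -0.03, 0.006],
    [0, -0.065, 0],
    [0, -0.07, 0],
    [0, -0.07, 0],
    [0, -0.07, 0],
    [0, -0.07, 0],
    [0, -0.07, 0],
    [0, -0.07, 0],
  ],
  delta_rot=[
    [0, 0, 0],
    [0, 0, 0],
    [0, 0, 0],
    [0, 0, 0],
    [0, 0, 0],
    [0, 0, 0],
    [0, 0, 0],
    [0, 0, 0],
  ],
)

```text
time: 6.9
ee_pos: [0.5605, 0.1214, 0.1127]
eef_rot: [0.659, 0.752, 0.0, 0.001]
ft_force: [0.9, -0.1, -1.2]
width: 0.0238
grip_force: 39.9
```

Call:
play_rows(
  claw=[1, 1, 1, 1, 1, 1, 1, 1],
  delta_pos=[
    [0, -0.07, 0],
    [0, -0.07, 0],
    [0, -0.07, 0],
    [0, -0.07, 0],
    [0, -0.07, 0],
    [0, -0.07, 0],
    [0, -0.07, 0],
    [0, -0.09, 0],
  ],
  delta_rot=[
    [0, 0, 0],
    [0, 0, 0],
    [0, 0, 0],
    [0, 0, 0],
    [0, 0, 0],
    [0, 0, 0],
    [0, 0, 0],
    [0, 0, 0],
  ],
)

```text
time: 7.7
ee_pos: [0.4458, 0.1063, 0.1126]
eef_rot: [0.659, 0.752, 0.0, 0.001]
ft_force: [0.9, -0.0, 0.7]
width: 0.0238
grip_force: 39.9
```

```bash
python3 - <<'E'
from h import *
for n in ('scene','side'):
    c=snap(n,n+'6.png'); print(n); chips(n+'6',c['pixels'])
w=W(-.033,.018,97.4); go(w[0],w[1],.1135,97.4)
a=cv2.imread('pics/scene6.png')[130:330,200:430]; b=cv2.imread('pics/side6.png')[150:300,200:400]
cv2.imwrite('pics/c6.png',np.hstack([cv2.resize(a,(400,348)),cv2.resize(b,(400,348))]))
E
```

```text
scene
chip px [270. 248.] area 73.0 plate xy [ 0.0843 -0.0076]
chip px [251. 227.] area 114.5 plate xy [ 0.0812 -0.0756]
chip px [388. 211.] area 179.0 plate xy [-0.1657  0.1038]
side
chip px [359. 268.] area 329.5 plate xy [-0.1578  0.1496]
chip px [318. 212.] area 52.5 plate xy [-0.0699 -0.03  ]
chip px [247. 209.] area 139.0 plate xy [ 0.0865 -0.018 ]
chip px [343. 216.] area 468.0 plate xy [-0.1249 -0.022 ]
t 7.8 at [0.4451 0.106  0.1128] yaw 97.54 tilt [-0.002   0.0014] F [ 0.4  0.  -2.7] w 0.0233 39.94294228730723
total shift units [-0.353  0.447 -0.002] rot units 0.0008
```

View pics/c6.png

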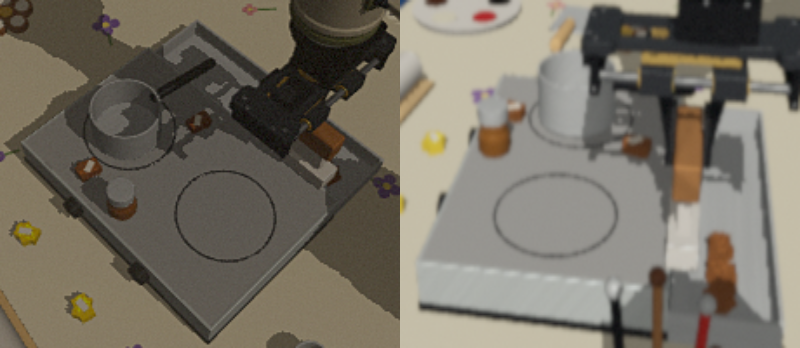

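c6 shows the empty ring bare, with a brown heap of chips in the tray at (720,270). Chip A and the pot have not moved. A is next.

Call:
play_rows(
  claw=[1, 1, 1, 1, 1, 1, 1, 1],
  delta_pos=[
    [0, 0, -0.15],
    [0, 0.147, -0.05],
    [0, 0.15, 0],
    [0, 0.15, 0],
    [-0.17, 0, 0],
    [-0.183, 0, 0],
    [0, 0, 0],
    [0, 0, 0],
  ],
  delta_rot=[
    [0, 0, 0],
    [0, 0, 0.001],
    [0, 0, 0],
    [0, 0, 0],
    [0, 0, 0],
    [0, 0, 0],
    [0, 0, 0],
    [0, 0, 0],
  ],
)

```text
time: 8.6
ee_pos: [0.5442, 0.0467, 0.152]
eef_rot: [0.661, 0.75, -0.0, 0.0]
ft_force: [0.2, 0.8, -3.5]
width: 0.0236
grip_force: 39.9
```

```bash
python3 - <<'E'
from h import *
for n in ('side','wrist'):
    c=snap(n,n+'7.png'); print(n); chips(n+'7',c['pixels'])
w=W(-.033,.018,97.4); go(w[0],w[1],.1132,97.4)
E
```

```text
side
chip px [362. 268.] area 359.0 plate xy [-0.1638  0.1486]
chip px [318. 212.] area 43.5 plate xy [-0.0706 -0.0282]
chip px [247. 210.] area 138.0 plate xy [ 0.0849 -0.0162]
wrist
chip px [278. 300.] area 1101.5 plate xy [-0.0305 -0.0832]
chip px [232. 247.] area 206.0 plate xy [-0.0736 -0.0282]
chip px [407. 225.] area 505.5 plate xy [ 0.0867 -0.0068]
chip px [139. 113.] area 2255.5 plate xy [-0.1455  0.0912]
t 8.7 at [0.5438 0.0486 0.1522] yaw 97.38 tilt [0.0003 0.0003] F [ 0.1  0.1 -2.8] w 0.0237 39.94331244262867
total shift units [-0.004 -0.005  0.195] rot units -0.0001
```

View pics/side7.png

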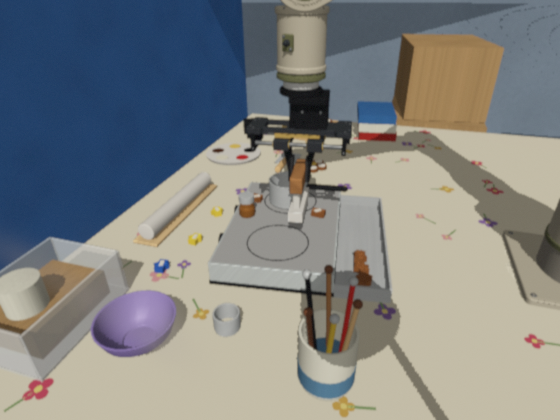

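side7 shows the scraper hovering just behind chip A at (318,212), clear of the pot, with the three chips in the tray at (362,268).

Call:
play_rows(
  claw=[1, 1, 1, 1, 1, 1, 1],
  delta_pos=[
    [0, -0.02, 0.08],
    [0, 0, 0.08],
    [0, 0, 0.036],
    [0, 0, 0],
    [0, -0.02, 0],
    [0, -0.04, 0],
    [0, -0.05, 0],
  ],
  delta_rot=[
    [0, 0, 0],
    [0, 0, 0],
    [0, 0, 0],
    [0, 0, 0],
    [0, 0, 0],
    [0, 0, 0],
    [0, 0, 0],
  ],
)

```text
time: 9.4
ee_pos: [0.5172, 0.0445, 0.1127]
eef_rot: [0.66, 0.751, -0.0, -0.0]
ft_force: [-0.1, 1.0, -2.8]
width: 0.0236
grip_force: 39.9
```

Call:
play_rows(
  claw=[1, 1, 1, 1, 1, 1, 1, 1],
  delta_pos=[
    [0, -0.06, 0],
    [0, -0.06, 0],
    [0, -0.06, 0],
    [0, -0.06, 0],
    [0, -0.05, 0],
    [0, -0.05, 0],
    [0, 0, 0],
    [0, 0, 0],
  ],
  delta_rot=[
    [0, 0, 0],
    [0, 0, 0],
    [0, 0, 0],
    [0, 0, 0],
    [0, 0, 0],
    [0, 0, 0],
    [0, 0, 0],
    [0, 0, 0],
  ],
)

```text
time: 10.2
ee_pos: [0.4507, 0.0354, 0.1132]
eef_rot: [0.661, 0.751, 0.0, 0.001]
ft_force: [-0.2, 0.1, -2.3]
width: 0.0238
grip_force: 39.9
```

```bash
python3 - <<'E'
from h import *
for n in ('scene','side'):
    c=snap(n,n+'8.png'); print(n); chips(n+'8',c['pixels'])
w=W(-.121,.018,97.4); go(w[0],w[1],.24,97.4)
p=W(-.005,-.150,7.4);print(p)
s=r.read_state()['ee_pos']
plan(p[0],p[1],.24,7.4,12,(w[0],w[1],.24,97.4))
a=cv2.imread('pics/scene8.png')[130:330,200:430]; b=cv2.imread('pics/side8.png')[150:300,200:400]
cv2.imwrite('pics/c8.png',np.hstack([cv2.resize(a,(400,348)),cv2.resize(b,(400,348))]))
E
```

```text
scene
chip px [270. 248.] area 75.5 plate xy [ 0.0843 -0.0092]
chip px [250. 226.] area 113.0 plate xy [ 0.0801 -0.0771]
chip px [383. 218.] area 198.0 plate xy [-0.1443  0.1083]
chip px [360. 188.] area 178.5 plate xy [-0.1694  0.0205]
side
chip px [362. 268.] area 357.0 plate xy [-0.1638  0.1486]
chip px [360. 232.] area 67.5 plate xy [-0.1593  0.0356]
chip px [247. 210.] area 138.0 plate xy [ 0.0849 -0.0162]
chip px [344. 197.] area 380.5 plate xy [-0.1256 -0.1085]
t 10.3 at [0.451  0.0357 0.1131] yaw 97.34 tilt [0.0001 0.0005] F [-0.5 -0.7 -2.6] w 0.0236 39.93202471872792
total shift units [ 0.     0.024 -0.635] rot units -0.0004
[ 0.58342761 -0.10842502]
[-0.067, 0.045, -0.0], [-0.06, 0.053, -0.0], [-0.053, 0.061, -0.0], [-0.044, 0.067, -0.0], [-0.035, 0.072, -0.0], [-0.025, 0.076, -0.0], [-0.015, 0.079, -0.0], [-0.005, 0.08, -0.0], [0.006, 0.08, -0.0], [0.016, 0.079, -0.0], [0.026, 0.076, -0.0], [0.036, 0.072, -0.0], 
rot/row 0.0417 step mm 16.08657134935153 deg -7.5
```

Chip A is now in the tray at side (360,232). Next I lift, turn 90° and go beside the pot.

Call:
play_rows(
  claw=[1, 1, 1, 1, 1, 1, 1, 1],
  delta_pos=[
    [0, 0.024, -0.135],
    [0, 0, -0.25],
    [0, 0, -0.25],
    [-0.067, 0.045, 0],
    [-0.06, 0.053, 0],
    [-0.053, 0.061, 0],
    [-0.044, 0.067, 0],
    [-0.035, 0.072, 0],
  ],
  delta_rot=[
    [0, 0, 0],
    [0, 0, 0],
    [0, 0, 0],
    [0, 0, 0.0417],
    [0, 0, 0.0417],
    [0, 0, 0.0417],
    [0, 0, 0.0417],
    [0, 0, 0.0417],
  ],
)

```text
time: 11.1
ee_pos: [0.5091, -0.0245, 0.2397]
eef_rot: [0.868, 0.496, 0.0, -0.0]
ft_force: [-0.1, 0.1, -2.2]
width: 0.0237
grip_force: 39.9
```

Call:
play_rows(
  claw=[1, 1, 1, 1, 1, 1, 1, 1],
  delta_pos=[
    [-0.025, 0.076, 0],
    [-0.015, 0.079, 0],
    [-0.005, 0.08, 0],
    [0.006, 0.08, 0],
    [0.016, 0.079, 0],
    [0.026, 0.076, 0],
    [0.036, 0.072, 0],
    [0, 0, 0],
  ],
  delta_rot=[
    [0, 0, 0.0417],
    [0, 0, 0.0417],
    [0, 0, 0.0417],
    [0, 0, 0.0417],
    [0, 0, 0.0417],
    [0, 0, 0.0417],
    [0, 0, 0.0417],
    [0, 0, 0],
  ],
)

```text
time: 11.9
ee_pos: [0.5836, -0.1105, 0.2389]
eef_rot: [0.998, 0.06, -0.0, -0.0]
ft_force: [-0.5, -0.1, -3.9]
width: 0.024
grip_force: 39.9
```

```bash
python3 - <<'E'
from h import *
c=snap('wrist','wrist9.png'); snap('scene','scene9.png'); chips('wrist9',c['pixels'])
p=W(-.005,-.150,7.4); go(p[0],p[1],.1132,7.4)
cv2.imwrite('pics/c9.png',np.hstack([cv2.resize(cv2.imread('pics/scene9.png')[130:330,200:430],(400,348)),cv2.resize(cv2.imread('pics/wrist9.png'),(400,300),interpolation=3)[np.clip(np.arange(348),0,299)]]))
E
```

```text
chip px [278. 300.] area 1091.0 plate xy [-0.1591 -0.1525]
chip px [ 90. 294.] area 297.5 plate xy [-0.148   0.0909]
chip px [206. 106.] area 483.0 plate xy [ 0.0817 -0.0745]
chip px [145. 103.] area 266.0 plate xy [ 0.0857 -0.0088]
t 12.0 at [ 0.5828 -0.1081  0.2393] yaw 7.39 tilt [-0.0008 -0.001 ] F [ 0.4  0.6 -3.5] w 0.0239 39.932624489301816
total shift units [0.004 0.003 0.631] rot units -0.0001
```

View pics/c9.png

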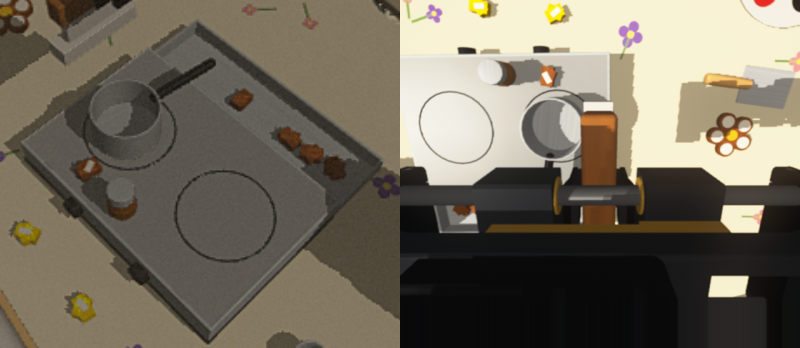

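c9 shows all four wiped chips in the tray at (241,99), (289,137), (312,152) and (335,167). The pot is undisturbed, with the scraper above and beside it. I'll check the pot's side against the foot before lowering.

```bash
python3 - <<'E'
from h import *
a=np.radians(YAW)
def pl(p):
    d=p[:2]-C0; return np.round((np.cos(a)*d[0]+np.sin(a)*d[1],-np.sin(a)*d[0]+np.cos(a)*d[1]),4)
print('pot rim left',pl(ray('wrist9',171,178,.105)),'rim top',pl(ray('wrist9',213,138,.105)))
print('plate edges: right edge',pl(ray('wrist9',(609-400)*1.4,78*1.4,.05)),'back',pl(ray('wrist9',(520-400)*1.4,55*1.4,.05)))
print('ringE l,r',pl(ray('wrist9',(419-400)*1.4,127*1.4,.05)),pl(ray('wrist9',(493-400)*1.4,127*1.4,.05)),'top',pl(ray('wrist9',(456-400)*1.4,91*1.4,.05)))
E
```

```text
pot rim left [ 0.0107 -0.0464] rim top [ 0.0493 -0.0909]
plate edges: right edge [ 0.0784 -0.1705] back [ 0.1131 -0.0343]
ringE l,r [0.0039 0.1448] [0.0027 0.0219] top [0.061 0.073]
```

Call:
play_rows(
  claw=[1, 1, 1, 1, 1, 1, 1, 1],
  delta_pos=[
    [0.004, 0.043, 0],
    [0, 0, 0.13],
    [0, 0, 0.15],
    [0, 0, 0.15],
    [0, 0, 0.12],
    [0, 0, 0.06],
    [0, 0, 0.02],
    [0, 0, 0],
  ],
  delta_rot=[
    [0, 0, 0],
    [0, 0, 0],
    [0, 0, 0],
    [0, 0, 0],
    [0, 0, 0],
    [0, 0, 0],
    [0, 0, 0],
    [0, 0, 0],
  ],
)

```text
time: 12.8
ee_pos: [0.5848, -0.1169, 0.1144]
eef_rot: [0.998, 0.064, 0.0, 0.0]
ft_force: [-0.2, -0.5, -1.9]
width: 0.0239
grip_force: 39.9
```

```bash
python3 - <<'E'
from h import *
p=W(-.005,.027,7.4); go(p[0],p[1],.1132,7.4)
E
```

```text
t 12.8 at [ 0.5848 -0.1169  0.1144] yaw 7.29 tilt [0.0005 0.0002] F [-0.2 -0.5 -1.9] w 0.0239 39.932125392369926
total shift units [-0.003 -0.928  0.006] rot units -0.0006
```

Call:
play_rows(
  claw=[1, 1, 1, 1, 1, 1, 1, 1],
  delta_pos=[
    [0, -0.03, 0.004],
    [0, -0.03, 0],
    [0, -0.04, 0],
    [0, -0.04, 0],
    [0, -0.04, 0],
    [0, -0.04, 0],
    [0, -0.04, 0],
    [0, -0.04, 0],
  ],
  delta_rot=[
    [0, 0, 0],
    [0, 0, 0],
    [0, 0, 0],
    [0, 0, 0],
    [0, 0, 0],
    [0, 0, 0],
    [0, 0, 0],
    [0, 0, 0],
  ],
)

```text
time: 13.6
ee_pos: [0.5769, -0.0567, 0.1132]
eef_rot: [0.998, 0.063, 0.0, 0.0]
ft_force: [1.3, -4.0, 0.0]
width: 0.0236
grip_force: 39.9
```

Call:
play_rows(
  claw=[1, 1, 1, 1, 1, 1, 1, 1],
  delta_pos=[
    [0, -0.04, 0],
    [0, -0.04, 0],
    [0, -0.04, 0],
    [0, -0.04, 0],
    [0, -0.04, 0],
    [0, -0.04, 0],
    [0, -0.04, 0],
    [0, -0.02, 0],
  ],
  delta_rot=[
    [0, 0, 0],
    [0, 0, 0],
    [0, 0, 0],
    [0, 0, 0],
    [0, 0, 0],
    [0, 0, 0],
    [0, 0, 0],
    [0, 0, 0],
  ],
)

```text
time: 14.4
ee_pos: [0.569, 0.0035, 0.113]
eef_rot: [0.998, 0.064, -0.0, -0.0]
ft_force: [0.8, -2.3, -2.3]
width: 0.024
grip_force: 39.9
```

```bash
python3 - <<'E'
from h import *
c=snap('scene','scene10.png');snap('side','side10.png'); chips('scene10',c['pixels'])
p=W(-.005,.026,7.4); go(p[0],p[1],.1132,7.4)
a=cv2.imread('pics/scene10.png')[130:330,200:430]; b=cv2.imread('pics/side10.png')[150:300,200:400]
cv2.imwrite('pics/c10.png',np.hstack([cv2.resize(a,(400,348)),cv2.resize(b,(400,300))[np.clip(np.arange(348),0,299)]]))
E
```

```text
chip px [270. 248.] area 80.0 plate xy [ 0.0843 -0.0076]
chip px [250. 226.] area 112.0 plate xy [ 0.0801 -0.0771]
chip px [379. 218.] area 275.5 plate xy [-0.138   0.1023]
chip px [282. 205.] area 182.0 plate xy [-0.0066 -0.071 ]
t 14.5 at [0.569  0.0038 0.1129] yaw 7.35 tilt [-0.0006 -0.0013] F [ 0.1 -0.3 -3. ] w 0.024 39.93218617513776
total shift units [-0.001 -0.314 -0.001] rot units -0.0003
```

View pics/c10.png

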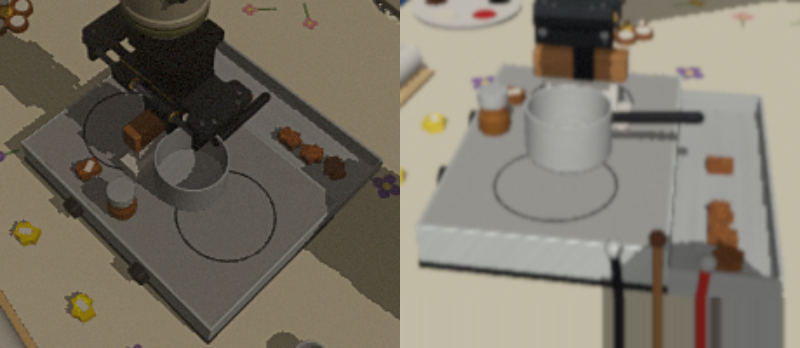

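c10 shows the pot upright and pushed straight, about (191,170) in the left half and just short of the ring. E and the jar are untouched. I'll finish the push.

Call:
play_rows(
  claw=[1, 1, 1, 1, 1, 1, 1, 1],
  delta_pos=[
    [0, -0.04, 0],
    [0, -0.045, 0],
    [0, -0.045, 0],
    [0, -0.045, 0],
    [0, -0.045, 0],
    [0, -0.04, 0],
    [0, -0.03, 0],
    [0, -0.02, 0],
  ],
  delta_rot=[
    [0, 0, 0],
    [0, 0, 0],
    [0, 0, 0],
    [0, 0, 0],
    [0, 0, 0],
    [0, 0, 0],
    [0, 0, 0],
    [0, 0, 0],
  ],
)

```text
time: 15.3
ee_pos: [0.5614, 0.0644, 0.1131]
eef_rot: [0.998, 0.064, -0.0, 0.0]
ft_force: [-0.5, -2.1, -4.5]
width: 0.0235
grip_force: 39.9
```

```bash
python3 - <<'E'
from h import *
p=W(-.005,.026,7.4); go(p[0],p[1],.1132,7.4)
# next: back off to y=0, lift to .24, then to E start
q=W(-.005,.006,7.4); e=W(.113,-.105,97.4); print(q,e)
plan(e[0],e[1],.24,97.4,12,(q[0],q[1],.24,7.4))
E
```

```text
t 15.3 at [0.5614 0.0644 0.1131] yaw 7.29 tilt [-0.0001  0.    ] F [-0.5 -2.1 -4.5] w 0.0235 39.92381416261196
total shift units [-0.002 -0.009 -0.   ] rot units -0.0006
[0.5633355  0.04627568] [ 0.70361274 -0.05550494]
[0.053, 0.05, -0.0], [0.046, 0.056, -0.0], [0.038, 0.061, -0.0], [0.03, 0.066, -0.0], [0.021, 0.069, -0.0], [0.011, 0.071, -0.0], [0.002, 0.072, -0.0], [-0.007, 0.072, -0.0], [-0.017, 0.07, -0.0], [-0.026, 0.067, -0.0], [-0.034, 0.064, -0.0], [-0.042, 0.059, -0.0], 
rot/row -0.0417 step mm 14.442654803663276 deg 7.5
```

Call:
play_rows(
  claw=[1, 1, 1, 1, 1, 1, 1, 1],
  delta_pos=[
    [0, 0.04, 0],
    [0, 0.06, 0],
    [0, 0, -0.13],
    [0, 0, -0.25],
    [0, 0, -0.25],
    [0.053, 0.05, 0],
    [0.046, 0.056, 0],
    [0.038, 0.061, 0],
  ],
  delta_rot=[
    [0, 0, 0],
    [0, 0, 0],
    [0, 0, 0],
    [0, 0, 0],
    [0, 0, 0],
    [0, 0, -0.0417],
    [0, 0, -0.0417],
    [0, 0, -0.0417],
  ],
)

```text
time: 16.1
ee_pos: [0.6, 0.0162, 0.2397]
eef_rot: [0.966, 0.259, 0.0, 0.0]
ft_force: [-0.4, -0.3, -3.0]
width: 0.0236
grip_force: 39.9
```

Call:
play_rows(
  claw=[1, 1, 1, 1, 1, 1, 1, 1],
  delta_pos=[
    [0.03, 0.066, 0],
    [0.021, 0.069, 0],
    [0.011, 0.071, 0],
    [0.002, 0.072, 0],
    [-0.007, 0.072, 0],
    [-0.017, 0.07, 0],
    [-0.026, 0.067, 0],
    [-0.034, 0.064, 0],
  ],
  delta_rot=[
    [0, 0, -0.0417],
    [0, 0, -0.0417],
    [0, 0, -0.0417],
    [0, 0, -0.0417],
    [0, 0, -0.0417],
    [0, 0, -0.0417],
    [0, 0, -0.0417],
    [0, 0, -0.0417],
  ],
)

```text
time: 16.9
ee_pos: [0.6931, -0.0521, 0.2389]
eef_rot: [0.707, 0.707, -0.0, 0.0]
ft_force: [1.0, 0.3, -3.7]
width: 0.024
grip_force: 39.9
```

Call:
play_rows(
  claw=[1, 1, 1, 1],
  delta_pos=[
    [-0.042, 0.059, 0],
    [0, 0, 0],
    [0, 0, 0],
    [0, 0, 0],
  ],
  delta_rot=[
    [0, 0, -0.0417],
    [0, 0, 0],
    [0, 0, 0],
    [0, 0, 0],
  ],
)

```text
time: 17.3
ee_pos: [0.704, -0.0578, 0.2393]
eef_rot: [0.661, 0.75, -0.0, -0.0]
ft_force: [-0.1, 0.1, -1.7]
width: 0.0238
grip_force: 39.9
```

```bash
python3 - <<'E'
from h import *
e=W(.114,-.103,97.4); go(e[0],e[1],.1135,97.4)
a=np.radians(YAW)
for n in ('side','wrist','scene'):
    c=snap(n,n+'11.png'); print(n); chips(n+'11',c['pixels'])
# pot rim: dark-handle & ring check via scene: dark pixels (handle)
def pl(p):
    d=p[:2]-C0; return np.round((np.cos(a)*d[0]+np.sin(a)*d[1],-np.sin(a)*d[0]+np.cos(a)*d[1]),4)
d=cv2.absdiff(cv2.imread('pics/scene11.png'),cv2.imread('pics/scene6.png')).max(2)[180:310,265:400]
w=cv2.morphologyEx((d>22).astype('uint8')*255,2,np.ones((3,3)))
for q in cv2.findContours(w,0,2)[0]:
    if cv2.contourArea(q)>80: b=cv2.boundingRect(q); print(np.array(b)+[265,180,0,0],cv2.contourArea(q))
E
```

```text
t 17.3 at [ 0.704  -0.0578  0.2393] yaw 97.19 tilt [ 0.0001 -0.0001] F [-0.1  0.1 -1.7] w 0.0238 39.93212877656333
total shift units [0.022 0.005 0.629] rot units -0.0012
side
chip px [362. 268.] area 359.5 plate xy [-0.1638  0.1486]
chip px [360. 232.] area 68.5 plate xy [-0.1593  0.0356]
chip px [247. 210.] area 138.0 plate xy [ 0.0849 -0.0162]
wrist
chip px [ 55. 118.] area 346.0 plate xy [-0.133  -0.0351]
chip px [36. 26.] area 883.0 plate xy [-0.1351  0.0565]
scene
chip px [270. 248.] area 80.5 plate xy [ 0.0843 -0.0076]
chip px [251. 227.] area 114.5 plate xy [ 0.0804 -0.0766]
chip px [382. 222.] area 197.5 plate xy [-0.1356  0.113 ]
chip px [339. 187.] area 74.5 plate xy [-0.1366 -0.015 ]
[324 225  30  36] 502.0
[270 180 130  89] 4145.5
```

Call:
play_rows(
  claw=[1, 1, 1, 1, 1, 1, 1, 1],
  delta_pos=[
    [0.06, 0.005, 0],
    [0, 0, 0.15],
    [0, 0, 0.15],
    [0, 0, 0.15],
    [0, 0, 0.12],
    [0, 0, 0.05],
    [0, 0, 0.011],
    [0, 0, 0],
  ],
  delta_rot=[
    [0, 0, -0.001],
    [0, 0, 0],
    [0, 0, 0],
    [0, 0, 0],
    [0, 0, 0],
    [0, 0, 0],
    [0, 0, 0],
    [0, 0, 0],
  ],
)

```text
time: 18.25
ee_pos: [0.7042, -0.0454, 0.1138]
eef_rot: [0.659, 0.752, 0.0, 0.0]
ft_force: [-0.5, 0.6, -2.8]
width: 0.024
grip_force: 40.0
```

```bash
python3 - <<'E'
from h import *
e=W(-.125,-.095,97.4); go(e[0],e[1],.1132,97.4)
c=snap('side','side12.png'); chips('side12',c['pixels']); c=snap('scene','scene12.png'); chips('scene12',c['pixels'])
E
```

```text
t 18.25 at [ 0.7042 -0.0454  0.1138] yaw 97.53 tilt [-0.     0.001] F [-0.5  0.6 -2.8] w 0.024 39.97526146005839
total shift units [ 0.003 -1.2    0.002] rot units 0.0007
chip px [362. 268.] area 365.5 plate xy [-0.1621  0.1503]
chip px [360. 232.] area 67.5 plate xy [-0.1593  0.0356]
chip px [247. 210.] area 138.0 plate xy [ 0.0849 -0.0162]
chip px [270. 249.] area 81.0 plate xy [ 0.0851 -0.0067]
chip px [382. 222.] area 176.0 plate xy [-0.1338  0.1141]
chip px [242. 216.] area 444.5 plate xy [ 0.0771 -0.1094]
chip px [339. 187.] area 73.0 plate xy [-0.1358 -0.0155]
```

Now I wipe E: 1.2 units in all.

Call:
play_rows(
  claw=[1, 1, 1, 1, 1, 1, 1, 1],
  delta_pos=[
    [0, -0.03, 0.002],
    [0, -0.06, 0],
    [0, -0.075, 0],
    [0, -0.075, 0],
    [0, -0.075, 0],
    [0, -0.075, 0],
    [0, -0.075, 0],
    [0, -0.075, 0],
  ],
  delta_rot=[
    [0, 0, 0],
    [0, 0, 0],
    [0, 0, 0],
    [0, 0, 0],
    [0, 0, 0],
    [0, 0, 0],
    [0, 0, 0],
    [0, 0, 0],
  ],
)

```text
time: 19.15
ee_pos: [0.5961, -0.0602, 0.1131]
eef_rot: [0.659, 0.752, 0.0, 0.0]
ft_force: [-0.3, 0.0, -2.9]
width: 0.0234
grip_force: 40.0
```

Call:
play_rows(
  claw=[1, 1, 1, 1, 1, 1, 1, 1],
  delta_pos=[
    [0, -0.08, 0],
    [0, -0.08, 0],
    [0, -0.08, 0],
    [0, -0.08, 0],
    [0, -0.08, 0],
    [0, -0.08, 0],
    [0, -0.08, 0],
    [0, -0.1, 0],
  ],
  delta_rot=[
    [0, 0, 0],
    [0, 0, 0],
    [0, 0, 0],
    [0, 0, 0],
    [0, 0, 0],
    [0, 0, 0],
    [0, 0, 0],
    [0, 0, 0],
  ],
)

```text
time: 19.95
ee_pos: [0.4654, -0.0773, 0.1129]
eef_rot: [0.659, 0.752, -0.0, 0.001]
ft_force: [0.2, 0.1, -3.6]
width: 0.0237
grip_force: 40.0
```

Call:
play_rows(
  claw=[1, 1, 1, 1],
  delta_pos=[
    [0, 0, 0],
    [0, 0, -0.2],
    [0, 0, -0.25],
    [0, 0, -0.18],
  ],
  delta_rot=[
    [0, 0, 0],
    [0, 0, 0],
    [0, 0, 0],
    [0, 0, 0],
  ],
)

```text
time: 20.35
ee_pos: [0.4666, -0.0768, 0.2417]
eef_rot: [0.659, 0.752, 0.0, 0.001]
ft_force: [0.6, -0.3, -3.5]
width: 0.0238
grip_force: 40.0
```

```bash
python3 - <<'E'
from h import *
for n in ('scene','side'):
    c=snap(n,n+'13.png'); print(n); chips(n+'13',c['pixels'])
go(.478,-.379,.24,17.4)
s=r.read_state()['ee_pos']; t=np.radians(17.4)
plan(.470,-.3805,.24,17.4,12)
E
```

```text
scene
chip px [270. 248.] area 72.5 plate xy [ 0.0837 -0.009 ]
chip px [376. 217.] area 109.0 plate xy [-0.1354  0.0962]
chip px [339. 187.] area 72.5 plate xy [-0.1369 -0.0148]
chip px [328. 174.] area 71.5 plate xy [-0.1443 -0.0584]
side
chip px [362. 268.] area 360.5 plate xy [-0.1621  0.1503]
chip px [360. 227.] area 168.5 plate xy [-0.1614  0.0166]
chip px [247. 210.] area 137.5 plate xy [ 0.0857 -0.0157]
t 20.45 at [ 0.4686 -0.0772  0.2436] yaw 97.52 tilt [-0.0048  0.0073] F [ 1.3  0.3 -3.6] w 0.0237 39.97521524783224
total shift units [-1.502 -0.151  0.024] rot units 0.4451
[-0.125, -0.016, 0.001], [-0.126, -0.001, 0.001], [-0.126, 0.013, 0.001], [-0.123, 0.028, 0.001], [-0.119, 0.042, 0.001], [-0.113, 0.056, 0.001], [-0.106, 0.068, 0.001], [-0.098, 0.08, 0.001], [-0.088, 0.091, 0.001], [-0.076, 0.101, 0.001], [-0.064, 0.109, 0.001], [-0.051, 0.116, 0.001], 
rot/row 0.0371 step mm 25.277085180122928 deg -6.6768326585604925
```

All five chips are off the plate, with E at scene (328,174) in the tray. The scraper goes back to its spot on the table.

Call:
play_rows(
  claw=[1, 1, 1, 1, 1, 1, 1, 1],
  delta_pos=[
    [-0.125, -0.016, 0],
    [-0.126, -0.001, 0],
    [-0.126, 0.013, 0],
    [-0.123, 0.028, 0],
    [-0.119, 0.042, 0],
    [-0.113, 0.056, 0],
    [-0.106, 0.068, 0],
    [-0.098, 0.08, 0],
  ],
  delta_rot=[
    [0, 0, 0.0371],
    [0, 0, 0.0371],
    [0, 0, 0.0371],
    [0, 0, 0.0371],
    [0, 0, 0.0371],
    [0, 0, 0.0371],
    [0, 0, 0.0371],
    [0, 0, 0.0371],
  ],
)

```text
time: 21.25
ee_pos: [0.4666, -0.28, 0.2376]
eef_rot: [0.928, 0.373, -0.0, -0.0]
ft_force: [0.8, -0.5, -3.8]
width: 0.0235
grip_force: 40.0
```

Call:
play_rows(
  claw=[1, 1, 1, 1, 1, 1],
  delta_pos=[
    [-0.088, 0.091, 0],
    [-0.076, 0.101, 0],
    [-0.064, 0.109, 0],
    [-0.051, 0.116, 0],
    [0, 0, 0],
    [0, 0, 0],
  ],
  delta_rot=[
    [0, 0, 0.0371],
    [0, 0, 0.0371],
    [0, 0, 0.0371],
    [0, 0, 0.0371],
    [0, 0, 0],
    [0, 0, 0],
  ],
)

```text
time: 21.85
ee_pos: [0.4672, -0.3801, 0.2374]
eef_rot: [0.988, 0.151, -0.0, -0.001]
ft_force: [-0.1, 0.5, -3.3]
width: 0.0234
grip_force: 40.0
```

```bash
python3 - <<'E'
from h import *
go(.470,-.3805,.0635,17.4)
E
```

```text
t 21.85 at [ 0.4672 -0.3801  0.2374] yaw 17.42 tilt [-0.0005 -0.0014] F [-0.1  0.5 -3.3] w 0.0234 39.976065340451896
total shift units [0.013 0.007 0.869] rot units 0.0001
```

Call:
play_rows(
  claw=[1, 1, 1, 1, 1, 1, 1, 1],
  delta_pos=[
    [0, 0, 0.15],
    [0, 0, 0.2],
    [0, 0, 0.2],
    [0, 0, 0.18],
    [0, 0, 0.08],
    [0, 0, 0.04],
    [0, 0, 0.015],
    [0, 0, 0],
  ],
  delta_rot=[
    [0, 0, 0],
    [0, 0, 0],
    [0, 0, 0],
    [0, 0, 0],
    [0, 0, 0],
    [0, 0, 0],
    [0, 0, 0],
    [0, 0, 0],
  ],
)

```text
time: 22.65
ee_pos: [0.4681, -0.3808, 0.0668]
eef_rot: [0.988, 0.151, 0.001, 0.001]
ft_force: [0.1, 0.5, -2.3]
width: 0.0236
grip_force: 40.0
```

```bash
python3 - <<'E'
from h import *
go(.470,-.3805,.0625,17.4)
E
```

```text
t 22.65 at [ 0.4681 -0.3808  0.0668] yaw 17.4 tilt [0.0011 0.0016] F [ 0.1  0.5 -2.3] w 0.0236 39.975435147061944
total shift units [0.01  0.002 0.022] rot units -0.0
```

Call:
play_rows(
  claw=[1, 1, 1, 1, 1],
  delta_pos=[
    [0, 0, 0.01],
    [0, 0, 0.006],
    [0, 0, 0.004],
    [0, 0, 0],
    [0, 0, 0],
  ],
  delta_rot=[
    [0, 0, 0],
    [0, 0, 0],
    [0, 0, 0],
    [0, 0, 0],
    [0, 0, 0],
  ],
)

```text
time: 23.15
ee_pos: [0.4674, -0.3807, 0.062]
eef_rot: [0.989, 0.151, 0.0, 0.0]
ft_force: [-0.8, -0.2, 1.1]
width: 0.0238
grip_force: 40.0
```

The force has gone from -2.3 N to +1.1 N, so the scraper is on the table. I open the fingers and rise.

Call:
play_rows(
  claw=[0.7, 0.6, 0.4, 0.2, 0, 0, 0, 0],
  delta_pos=[
    [0, 0, 0],
    [0, 0, 0],
    [0, 0, 0],
    [0, 0, 0],
    [0, 0, 0],
    [0, 0, 0],
    [0, 0, 0],
    [0, 0, 0],
  ],
  delta_rot=[
    [0, 0, 0],
    [0, 0, 0],
    [0, 0, 0],
    [0, 0, 0],
    [0, 0, 0],
    [0, 0, 0],
    [0, 0, 0],
    [0, 0, 0],
  ],
)

```text
time: 23.95
ee_pos: [0.4673, -0.3804, 0.0615]
eef_rot: [0.989, 0.151, 0.0, 0.0]
ft_force: [-0.2, 0.0, 0.2]
width: 0.074
grip_force: 0.0
```

Call:
play_rows(
  claw=[0, 0, 0, 0, 0, 0, 0, 0],
  delta_pos=[
    [0, 0, 0],
    [0, 0, -0.05],
    [0, 0, -0.15],
    [0, 0, -0.2],
    [0, 0, -0.2],
    [0, 0, -0.2],
    [0, 0, 0],
    [0, 0, 0],
  ],
  delta_rot=[
    [0, 0, 0],
    [0, 0, 0],
    [0, 0, 0],
    [0, 0, 0],
    [0, 0, 0],
    [0, 0, 0],
    [0, 0, 0],
    [0, 0, 0],
  ],
)

```text
time: 24.75
ee_pos: [0.4677, -0.3806, 0.2231]
eef_rot: [0.989, 0.151, 0.001, 0.001]
ft_force: [-0.4, -0.4, -1.2]
width: 0.087
grip_force: 0.0
```

```bash
python3 - <<'E'
from h import *
a=np.radians(YAW)
def pl(p):
    d=p[:2]-C0; return np.round((np.cos(a)*d[0]+np.sin(a)*d[1],-np.sin(a)*d[0]+np.cos(a)*d[1]),4)
go(.47,-.38,.2,17.4)
for n in ('scene','side','wrist'):
    c=snap(n,n+'14.png'); print(n); chips(n+'14',c['pixels'])
    if n!='wrist':
        g=cv2.GaussianBlur(cv2.cvtColor(c['pixels'],cv2.COLOR_RGB2GRAY),(0,0),1)
        # dark painted ring + handle
        h=cv2.cvtColor(c['pixels'],cv2.COLOR_RGB2HSV); w=((h[...,2]<60)*255).astype('uint8')
        for q in cv2.findContours(w,0,2)[0]:
            if cv2.contourArea(q)>60:
                m=q[:,0,:]; p=pl(ray(n+'14',*m.mean(0),.1))
                if abs(p[0])<.2 and abs(p[1])<.2: print('dark',cv2.boundingRect(q),cv2.contourArea(q),p)
im=c['pixels'];h=cv2.cvtColor(im,cv2.COLOR_RGB2HSV)
w=(((h[...,0]>4)&(h[...,0]<20)&(h[...,1]>110)&(h[...,2]<230))*255).astype('uint8')
for q in cv2.findContours(w,0,2)[0]:
    b=cv2.minAreaRect(q)
    if cv2.contourArea(q)>600: print(np.round(b[0]),np.round(b[1]),np.mean([ray('wrist14',*p,.09) for p in cv2.boxPoints(b)],0).round(4))
E
```

```text
t 24.75 at [ 0.4677 -0.3806  0.2231] yaw 17.38 tilt [0.0011 0.0022] F [-0.4 -0.4 -1.2] w 0.087 0.0
total shift units [0.012 0.    0.115] rot units -0.0001
scene
chip px [272. 250.] area 66.0 plate xy [ 0.0844 -0.0044]
chip px [377. 218.] area 104.5 plate xy [-0.1348  0.0992]
chip px [339. 187.] area 72.0 plate xy [-0.1375 -0.0148]
chip px [328. 174.] area 73.5 plate xy [-0.1443 -0.0584]
dark (247, 231, 29, 26) 227.5 [ 0.1067 -0.0097]
dark (321, 223, 33, 37) 582.5 [-0.0069  0.09  ]
dark (290, 221, 69, 60) 814.0 [0.0384 0.092 ]
dark (331, 206, 21, 16) 106.0 [-0.0623  0.0547]
dark (213, 143, 218, 185) 2699.0 [-0.059   0.0958]
side
chip px [362. 268.] area 366.0 plate xy [-0.163   0.1502]
chip px [360. 227.] area 168.5 plate xy [-0.1614  0.0166]
chip px [247. 210.] area 137.5 plate xy [ 0.0857 -0.0157]
dark (302, 222, 49, 6) 171.5 [-0.0898  0.0851]
wrist
chip px [ 10. 144.] area 396.0 plate xy [-0.1593 -0.1129]
[406. 317.] [306.  17.] [ 0.3809 -0.559   0.09  ]
[448. 274.] [55. 30.] [ 0.4435 -0.5807  0.09  ]
[108. 274.] [30. 55.] [ 0.3339 -0.2306  0.09  ]
[278. 191.] [96. 23.] [ 0.4748 -0.3795  0.09  ]
[296.  67.] [72. 76.] [ 0.5896 -0.3604  0.09  ]
[513.  72.] [145.  92.] [ 0.6417 -0.5511  0.09  ]
```

```bash
python3 - <<'E'
from h import *
a=np.radians(YAW)
def pl(p):
    d=p[:2]-C0; return np.round((np.cos(a)*d[0]+np.sin(a)*d[1],-np.sin(a)*d[0]+np.cos(a)*d[1]),4)
print('handle ends',pl(ray('side14',302,224,.097)),pl(ray('side14',351,226,.102)))
g=cv2.imread('pics/side14.png'); e=cv2.Canny(g,40,110)
for v in (222,228,234,240,244):
    print(v,[int(c) for c in np.nonzero(e[v,225:320])[0]+225])
for u in (270,275,280,285): print('col',u,[int(c) for c in np.nonzero(e[205:285,u])[0]+205])
E
```

```text
handle ends [-0.0489  0.088 ] [-0.1395  0.0888]
222 [229, 230, 254, 257, 258, 263, 297, 299, 302, 303]
228 [226, 255, 259, 260, 261]
234 [249, 250, 253, 255, 258, 303, 304, 306, 307, 308, 309, 312, 313, 314]
240 [246, 248, 256, 258, 302, 306, 309]
244 [246, 248, 256, 257, 259, 298, 300, 301, 307, 309]
col 270 [252, 258, 261, 268]
col 275 [253, 259, 261, 268]
col 280 [253, 259, 261, 269]
col 285 [253, 258, 261, 269, 272]
```

The pot's base spans columns 257–302 at its front rows. The ring spans 247–309, with its front edge about 7 rows beyond the base, so the pot stands inside. Nothing is touching the robot, so I hand it in.

```bash
python3 -c "
from bench import r
print(r.close_job())"
```

```text
the job is handed in; nothing more can be done
None
```

I handed the job in at about 25 s, with no verdict returned: by the camera measurements all five pieces are in the crumb tray, the saucepan stands inside the empty ring, the jar is where it was, and the scraper is released upright on the table.

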